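Start the clamp screw of a last jack without crossing the thread

TASK

The red-handled clamp screw of the last jack stands on the start of its thread without having caught. Turn it backward (anticlockwise from above) until it drops into the thread, then forward (clockwise) one full turn so that it is properly started, never forcing it where it jams. Finish while still holding its handle firmly in the gripper, at rest, without letting go, and leave the spare last, the glue jar and the tin where they stand.

Things in the scene. Friction and masses are not known exactly. Their poses are not given: they have to be found in the camera images.
- jack: Last jack, fixed to the bench: grey base plate 150 (x) by 300 (y) by 12 mm. Origin: centre of its underside, on the bench; z up. At x=0, y=-85 mm stands a steel threaded boss, 48 mm diameter (foot 64 mm), top at 62 mm. At y=+75 mm an olive last is clamped along x, 124 mm high (its wire loop 136 mm), no nearer than 115 mm to the boss's axis.
- boss_mouth (a point): Centre of the boss's top face, on the screw's vertical axis, 62 mm above the bench. Right-hand thread, pitch 8 mm. At first the screw only lies on top of the thread. Turned backward (anticlockwise from above) it climbs slowly, and after 0.6 to 2.3 rad falls off the thread's end, 8 mm, into the thread. Turned forward before this drop it jams within 2 rad.
- clamp_screw: Clamp screw, 0.15 to 0.31 kg, upright in the boss: it turns and rises and falls but cannot lean or come out. Handle: upright red bar 56 mm long (this body's x), 14 mm thick (y), 4 to 44 mm above this origin, white dot on top at the +x end; under it a steel disc, 26 mm diameter, 4 mm thick, and a 20 mm shank. Origin: on the axis, underside of the disc; z up.
- screw_grip (a point): Middle of the red handle, on the axis, 28 mm above clamp_screw's origin: where to grip. Height above the bench: 117 to 119 mm at first, 120 at the crest, 112 just after the drop, 104 when started by one turn. The screw falls by its own weight: a tight grip carries it, so it drops only once the grip is loose (opening 2 to 6 mm wider than the bar) or open.
- screw_foot (a point): Lower end of the shank inside the boss, on the axis, 34 mm below clamp_screw's origin. After the drop: turned forward, the screw follows the thread down 8 mm per turn (1 mm play) and cannot be lifted out; turned on backward, it climbs again 8 mm per turn and jams after about 2.3 rad. It turns easily (0.05 N m) and stays where it is left.
- spare_last: Bystander: a loose olive shoe last, 250 mm long (x), 86 mm wide, 92 mm high, standing on its sole. Origin: centre of the sole.
- glue_jar: Bystander: amber jar with a white cap, 64 mm diameter, 85 mm high. Origin: centre of its foot.
- tack_tin: Bystander: bare steel tin, 60 mm diameter, 60 mm high. Origin: centre of its foot.
- white_dot (a point): White dot, 9 mm, on top of the red handle at its +x end, 20 mm from the axis and 44 mm above clamp_screw's origin: it shows how far the screw has turned. A jam is soft at first and then stiff (about 4 N m per rad); forced on by more than about 0.4 rad, the screw would go through it and its thread be ruined.

How it is judged:
By the outcome, as a careful person would: the job done as asked, in the order asked, and still so for the second after the job is handed in, while the arm keeps its last pose, push and grip.
It also fails if it takes over 72 s, if anything falls off the work surface, if the arm or the gripper's body presses on something with over 40 N, if the wrist force passes 120 N, or if a joint passes its speed limit or range.

ROBOT

A 6-joint arm with a two-finger parallel gripper is mounted at the origin on the work surface. World frame = base frame: x ahead of the robot, y to its left, z up, the work surface at z = 0. Lengths are in mm, angles in degrees, forces in N, time in s.
With the tool pointing down it reaches from about 350 to 850 mm from the base axis. Payload 8.1 kg.
Tool frame: the origin (TCP) lies midway between the tips of the shut fingers; the grasp point (between the pads) lies 19 mm behind it; z points along the fingers, y is the line along which they close (so a half turn about z gives the same grasp; the last joint's range is limited). The gripper opens to 85 mm and grips with 20 to 120 N. Pads are 22 mm wide; open, the fingers measure 114 mm over their backs; the gripper's body (76 mm by 85 mm) begins 54 mm behind the grasp point. The pads swing forward as they close: fully open they stand 13 mm farther back than shut.
Start: joints at [-76.685, 7.471, 85.268, -0, 87.261, -4.893], TCP at [187.507, -569.953, 231.292] pointing down, gripper open.
Joint ranges: [-169.43, 169.43], [-51.17, 129.36], [1.28, 143.12], [-76.62, 256.62], [0, 156.53], [-152.29, 152.29]. Speed limits (degrees/s): [136.94, 136.94, 159.86, 180, 180, 180].

INTERFACE

Orientations are given as [roll, pitch, yaw] about the fixed x, y, z axes, in that order (R = Rz(yaw) Ry(pitch) Rx(roll)).
In Python, from bench import r gives the robot as it stands.
- The arm moves only by the tool step_arm, never from a script. Its arguments are lists of equal length, an entry for each row: "delta_pos": the shift along the world's x, y, z in units of 200 mm (1.0 is 200 mm), a list of three; "spin": the turn about the world's z in units of 180 degrees (1.0 is 180 degrees). In form: {"delta_pos": [[dx, dy, dz], ...], "spin": [spin, ...]}. A call has 1 to 8 rows; each row shifts and turns the commanded pose from where the row before left it; what a row does not reach is not made up. A row lasts 1/8 s, in which the tool goes at most 62.5 mm and 10.7 degrees, less where a joint would pass 70% of its speed; a pose out of reach is approached as far as the arm can. A call with a number of a shift or a turn outside -1 to 1 is refused whole. A call with a gripper value outside its range is refused whole. "gripper" is the opening, from -1 (shut) to 1 (fully open), set as the call begins (left out, the last holds). The fingers move at their own pace and stop on an object; "squeeze" is the grip in N (left out, the last holds). Time passes only in rows, so rows that do not move let the fingers close. It gives the time, the measured TCP pose, the force, the opening and the grip force at its end, in the units of the state.
- r.sense(): the state, without advancing time (a new reading comes with each control period).
- r.snapshot(name): name is "scene" or "side" or "wrist"; returns a dict with "pixels" (480x640x3 uint8, blue, green, red), "fx", "fy", "cx", "cy" (pixels), "camera_from_world" (4x4, takes a point from world to camera coordinates). Camera axes: x right, y up, looking along -z (the intrinsics and any distortion apply to the point x, -y, -z); pixel columns grow to the right and rows downward; lengths in mm; the calibration is good to about 2 mm. The wrist camera is an equidistant fisheye: a pixel r from the principal point sees the ray r / f radians off the axis. A picture is of the moment at which its call begins. There is no depth.
- r.hand_in(): hands the job in; it is judged then, once.
The state is a dict: "time": time; "joint_pos": joint angles; "qd": joint speeds; "joint_efforts": joint torques, N m; "tool_pos": TCP position; "tcp_rot": TCP orientation; "ft_force": force on the tool from outside, world axes, zero at the start; "wrist_torque": the same for the moment, N m; "finger_gap": finger opening in mm; "grip_force": force on a finger pad.
Only numpy, scipy, OpenCV 4.12 (cv2) and the standard library are available. Lean on these libraries where they do the work, as an engineer would, in place of code of your own. Each camera call takes 0.05 s, during which the arm holds its last target. There are 200 camera calls.

## Working session

There is one attempt and no reset: what is moved stays moved. The work goes in short steps, Python scripts to look and compute and a tool call to move; the robot and the scene stay as the last step left them, time stands still between calls to the robot, and variables do not carry over. Pictures are saved under pics/ and viewed, at most 10 in all, crops included, and the job is handed in when it is done.

Besides the shell and the picture viewer there is one more tool, called after ">>>" as name([rows], argument=value, ...), one row to a line, values as JSON. step_arm: Moves the arm, as the interface text tells. Shifts and turns lie within -1 to 1; 1 stands for 200 mm of shift or 180 degrees of turn. Its arguments: {"type":"object","properties":{"delta_pos":{"type":"array","items":{"type":"array","items":{"type":"number","minimum":-1,"maximum":1}}},"spin":{"type":"array","items":{"type":"number","minimum":-1,"maximum":1}},"gripper":{"type":"number"},"squeeze":{"type":"number"}},"required":["delta_pos","spin"]}

```bash
mkdir -p pics; cat > h.py <<'E'
import numpy as np, cv2
from bench import r
def ray(s,u,v,fish=False):
    T=np.array(s["camera_from_world"]);R=T[:3,:3];c=-R.T@T[:3,3]
    a=(u-s["cx"])/s["fx"];b=(v-s["cy"])/s["fy"]
    if fish:
        t=np.hypot(a,b);k=np.sin(t)/t if t>1e-9 else 1;d=np.array([a*k,b*k,np.cos(t)])
    else: d=np.array([a,b,1.])
    return c,R.T@np.array([d[0],-d[1],-d[2]])
def onz(s,u,v,z,fish=False):
    c,d=ray(s,u,v,fish);return c+d*(z-c[2])/d[2]
def red(p):
    h=cv2.cvtColor(p,cv2.COLOR_BGR2HSV)
    return (((h[...,0]<8)|(h[...,0]>172))&(h[...,1]>140)&(h[...,2]>60)).astype(np.uint8)
def blobs(m,n=30):
    k,l,s,c=cv2.connectedComponentsWithStats(m)
    return [(s[i].tolist(),c[i].round(1).tolist()) for i in range(1,k) if s[i][4]>n]
E
python3 - <<'E'
from h import *
ims=[]
for n in("scene","side","wrist"):
    s=r.snapshot(n);p=np.array(s["pixels"]);cv2.imwrite(f"pics/{n}0.png",p)
    print(n,s["fx"],s["fy"],s["cx"],s["cy"],{k:v for k,v in s.items() if k not in("pixels","camera_from_world","fx","fy","cx","cy")})
    print(blobs(red(p)))
    T=np.array(s["camera_from_world"]);print((-T[:3,:3].T@T[:3,3]).round())
print(r.sense())
E
```

```text
scene 488.71791035679394 488.71791035679394 323.99510813006276 238.99297030316447 {}
[([356, 209, 32, 26, 625], [372.0, 221.4])]
[1216.  250.  646.]
side 486.52696445318634 486.52696445318634 325.4322457137237 243.2549020677218 {}
[([276, 209, 11, 35, 268], [281.1, 225.6])]
[ 522. -655.  624.]
wrist 371.64829954431775 371.64829954431775 319.10170137943174 235.8031336395578 {}
[]
[ 262. -545.  374.]
{'time': 0.15, 'joint_pos': array([-7.66863115e+01,  7.50569624e+00,  8.53174723e+01, -4.26641752e-04,
        8.72600004e+01, -4.89106480e+00]), 'qd': array([ 0.07876598, -0.06496172, -0.18747431, -0.02446537, -0.01507717,
       -0.11776615]), 'joint_efforts': array([-1.98805009e-05, -5.70063150e+01, -5.01159346e+01, -2.92569594e-04,
        9.49881622e-03, -2.00573680e-06]), 'tool_pos': array([ 187.38692984, -569.53334413,  230.45568521]), 'tcp_rot': array([-1.79917098e+02, -6.66653649e-03,  1.82047692e+01]), 'ft_force': array([-2.02851474e-01,  1.38803131e-01, -6.94491420e-05]), 'wrist_torque': array([-0.00967022, -0.04095776,  0.00437602]), 'grip_force': 0.0, 'finger_gap': 85.67517956841398}
```

View pics/scene0.png

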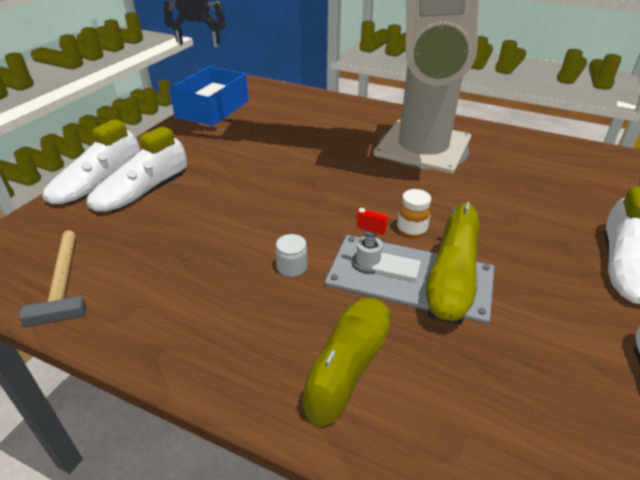

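View pics/side0.png

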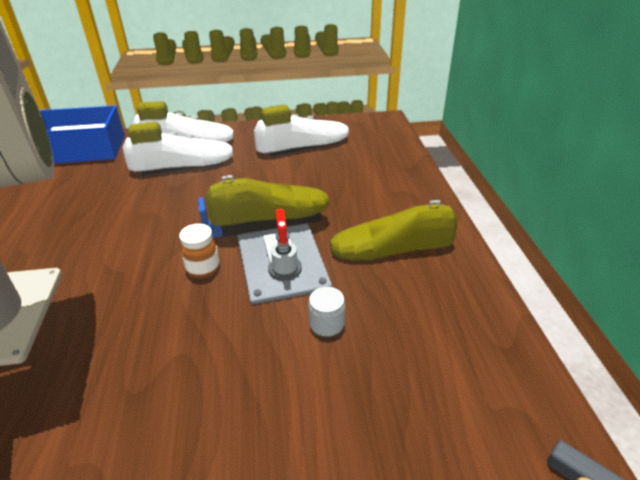

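View pics/wrist0.png

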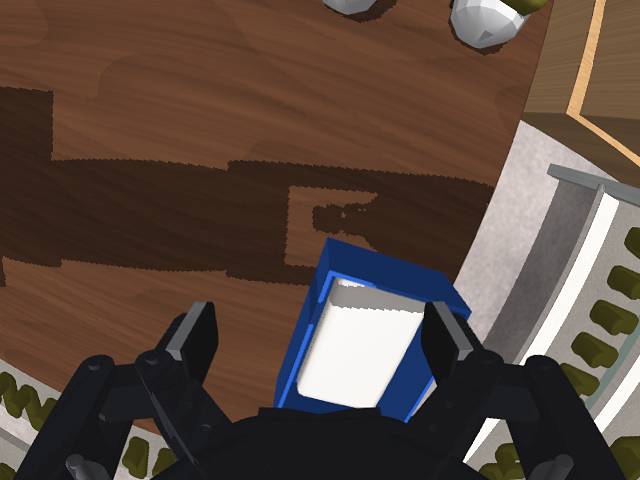

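Scene: red handle at (372,221), white dot at its left end (~362,211), and tin, jar and spare last nearby. Side: handle nearly end-on at (281,226). The wrist camera doesn't see the jack yet. Next I triangulate.

```bash
python3 - <<'E'
from h import *
S=r.snapshot("scene");D=r.snapshot("side")
def tri(a,b):
    c1,d1=ray(S,*a);c2,d2=ray(D,*b);A=np.c_[d1,-d2];t=np.linalg.lstsq(A,c2-c1,rcond=None)[0]
    p,q=c1+t[0]*d1,c2+t[1]*d2;return ((p+q)/2).round(1),np.linalg.norm(p-q).round(1)
print("handle",tri((372,221.4),(281.1,225.6)))
p=S["pixels"];m=red(p);c=np.argwhere(m)
print(cv2.convexHull(c[:,::-1].astype(np.int32))[:,0].tolist())
print("handle z118",onz(S,372,221.4,118).round(1),onz(D,281.1,225.6,118).round(1))
# white dot near handle
for nm,I,(u0,v0,u1,v1) in(("S",S,(350,200,395,240)),("D",D,(265,200,300,250))):
    q=I["pixels"][v0:v1,u0:u1].astype(int);w=((q.min(2)>170)&(q.max(2)-q.min(2)<50)).astype(np.uint8)
    for b in blobs(w,3): print(nm,b[0],(b[1][0]+u0,b[1][1]+v0),onz(I,b[1][0]+u0,b[1][1]+v0,134).round(1))
for nm,I,u,v,z in(("tin",S,291,240,60),("tin",D,327,297,60),("jar",S,416,196,85),("jar",D,198,232,85),("boss",S,368,241,62),("boss",D,284,245,62),
 ("plateS",S,350,239,12),("",S,494,265,12),("",S,490,314,12),("",S,328,285,12),("D",D,329,287,12),("",D,252,298,12),("last hi",D,228,177,136),("last hi",S,466,208,136),("spare",S,331,356,92),("",D,434,203,92),("toeS",S,380,310,40),("lastend",D,330,200,70)):
    print(nm,onz(I,u,v,z)[:2].round(0))
for n,I in(("S",S),("D",D)):
    u,v=(372,225) if n=="S" else (281,235)
    cv2.imwrite(f"pics/c{n}.png",cv2.resize(I["pixels"][v-50:v+50,u-50:u+50],(390,390),interpolation=cv2.INTER_CUBIC))
a=np.hstack([cv2.imread("pics/cS.png"),cv2.imread("pics/cD.png")]);cv2.imwrite("pics/crop1.png",a)
E
```

```text
handle (array([533.6,  39.2, 113.7]), np.float64(0.7))
[[387, 223], [386, 229], [385, 233], [384, 234], [380, 234], [364, 230], [361, 229], [357, 227], [356, 226], [356, 224], [357, 210], [366, 209], [367, 209], [375, 211], [382, 213], [385, 214], [387, 215]]
handle z118 [538.6  40.9 118. ] [533.7  32.9 118. ]
S [10, 8, 4, 4, 13] (361.4, 209.4) [533.5  17.5 134. ]
D [14, 22, 5, 4, 17] (281.1, 223.4) [533.7  17.4 134. ]
D [23, 33, 12, 17, 171] (294.4, 240.8) [551.9 -33.6 134. ]
D [0, 34, 13, 16, 182] (270.4, 241.7) [513.2 -30.1 134. ]
tin [ 586. -101.]
tin [596. -95.]
jar [376.  79.]
jar [382.  81.]
boss [528.  33.]
boss [536.  48.]
plateS [479. -21.]
 [433. 263.]
 [567. 278.]
 [621.  -7.]
D [610. -23.]
 [471. -30.]
last hi [442. 183.]
last hi [451. 188.]
spare [823.  87.]
 [834.  97.]
toeS [665. 108.]
lastend [640. 171.]
```

View pics/crop1.png

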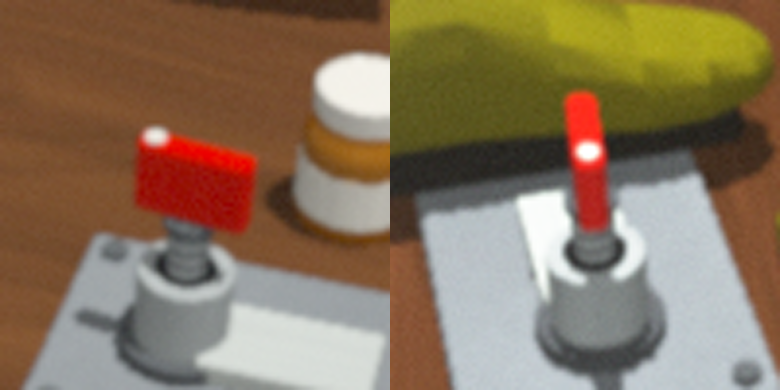

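Scene crop: the white dot is at the −y end of the handle, and both views give it as (533.5, 17.5, 134). The bar lies nearly along y, with its axis at about (533, 38). I'm moving above it with the tool at yaw 90.

>>> step_arm([
  [0.124,0.217,0],
  [0.124,0.217,0],
  [0.124,0.217,0],
  [0.124,0.217,0],
  [0.124,0.217,0],
  [0.124,0.217,0],
  [0.124,0.217,0],
], spin=[0.0285,0.0285,0.0285,0.0285,0.0285,0.0285,0.0285])

```text
time: 1.12
tool_pos: [361.6, -264.7, 231.4]
tcp_rot: [180.0, 0.0, 54.3]
ft_force: [0.6, 0.4, -0.5]
finger_gap: 85.4
grip_force: 0.0
```

>>> step_arm([
  [0.124,0.217,0],
  [0.124,0.217,0],
  [0.124,0.217,0],
  [0.124,0.217,0],
  [0.124,0.217,0],
  [0.124,0.217,0],
  [0.124,0.217,0],
  [0,0,0],
], spin=[0.0285,0.0285,0.0285,0.0285,0.0285,0.0285,0.0285,0])

```text
time: 2.12
tool_pos: [535.4, 40.6, 230.8]
tcp_rot: [-180.0, -0.0, 90.3]
ft_force: [-0.1, 0.3, -0.3]
finger_gap: 85.3
grip_force: 0.0
```

>>> step_arm([
  [0,0,0],
  [0,0,0],
], spin=[0,0], gripper=0.2)

```text
time: 2.38
tool_pos: [534.4, 36.7, 231.3]
tcp_rot: [-180.0, 0.0, 89.9]
ft_force: [0.1, -0.4, -0.6]
finger_gap: 52.2
grip_force: 0.0
```

```bash
python3 - <<'E'
from h import *
W=r.snapshot("wrist");p=np.array(W["pixels"]);cv2.imwrite("pics/w1.png",p)
s=r.sense();print({k:np.round(s[k],1) for k in("time","tool_pos","tcp_rot","joint_pos","finger_gap","ft_force")})
m=red(p);print(blobs(m))
h=cv2.convexHull(np.argwhere(m)[:,::-1].astype(np.int32))[:,0]
for u,v in h: print((u,v),onz(W,u,v,134,True)[:2].round(1),end=";")
g=p.astype(int);w=((g.min(2)>170)&(g.max(2)-g.min(2)<50)).astype(np.uint8)
for b in blobs(w,10): print(b,onz(W,*b[1],134,True).round(1))
E
```

```text
{'time': np.float64(2.4), 'tool_pos': array([534.4,  36.6, 231.4]), 'tcp_rot': array([180. ,   0. ,  89.9]), 'joint_pos': array([-1.6, -2.5, 95.5, -0. , 87. , -1.5]), 'finger_gap': np.float64(51.3), 'ft_force': array([ 0.9, -0.6,  0. ])}
[([307, 187, 22, 86, 1507], [317.6, 226.2])]
(np.int32(328), np.int32(267)) [540.   15.3];(np.int32(327), np.int32(269)) [539.3  13.7];(np.int32(325), np.int32(271)) [537.9  12.2];(np.int32(321), np.int32(272)) [535.1  11.5];(np.int32(316), np.int32(272)) [531.6  11.5];(np.int32(311), np.int32(271)) [528.1  12.2];(np.int32(310), np.int32(270)) [527.4  13. ];(np.int32(308), np.int32(267)) [526.   15.3];(np.int32(307), np.int32(208)) [525.8  57.7];(np.int32(307), np.int32(198)) [525.9  64.5];(np.int32(309), np.int32(191)) [527.2  69.3];(np.int32(310), np.int32(188)) [527.9  71.3];(np.int32(313), np.int32(187)) [529.9  71.9];(np.int32(322), np.int32(187)) [535.8  71.9];(np.int32(324), np.int32(188)) [537.1  71.2];(np.int32(325), np.int32(189)) [537.8  70.6];(np.int32(327), np.int32(197)) [539.1  65.2];(np.int32(328), np.int32(258)) [540.  22.];([161, 16, 29, 11, 133], [175.0, 21.2]) [437.9 189.  134. ]
([230, 80, 166, 179, 21780], [314.9, 161.9]) [531.2  88.5 134. ]
([154, 130, 40, 50, 422], [179.8, 144.6]) [440.2 102.9 134. ]
([107, 137, 60, 66, 3019], [135.8, 168.9]) [404.5  88.1 134. ]
([622, 172, 13, 5, 53], [627.9, 174.1]) [795.5  92.8 134. ]
([0, 199, 13, 63, 399], [3.8, 239.9]) [244.9  34.7 134. ]
([7, 200, 7, 18, 49], [9.4, 210.0]) [262.4  62.4 134. ]
([11, 220, 10, 38, 114], [16.2, 240.5]) [263.5  34.2 134. ]
([312, 258, 13, 12, 119], [318.3, 263.2]) [533.2  18.2 134. ]
([226, 293, 25, 53, 522], [236.8, 316.0]) [471.3 -25.5 134. ]
([388, 293, 26, 53, 510], [401.1, 315.4]) [595.7 -25.1 134. ]
([352, 301, 33, 61, 1208], [368.9, 337.7]) [572.1 -44.5 134. ]
([532, 449, 13, 18, 50], [538.2, 457.6]) [ 798.4 -244.1  134. ]
```

View pics/w1.png

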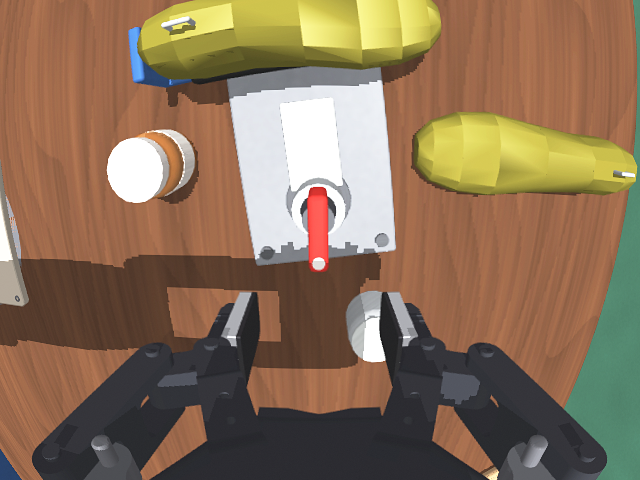

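Wrist view: bar centred at pixel (318,227), aligned with y, dot at (318,263) → (533.2, 18.2). The axis is about (533, 38.5). I'm descending and closing to a loose grip.

>>> step_arm([
  [-0.009,0.004,-0.165],
  [0,0,-0.165],
  [0,0,-0.165],
  [0,0,-0.165],
  [0,0,0],
  [0,0,0],
], spin=[0,0,0,0,0,0], squeeze=20)

```text
time: 3.18
tool_pos: [533.6, 37.9, 100.8]
tcp_rot: [179.9, 0.0, 90.0]
ft_force: [0.3, 0.0, 0.4]
finger_gap: 51.3
grip_force: 0.0
```

>>> step_arm([
  [0,0,0],
  [0,0,0],
  [0,0,0],
  [0,0,0],
  [0,0,0],
  [0,0,0],
], spin=[0,0,0,0,0,0], gripper=-0.59)

```text
time: 3.92
tool_pos: [532.8, 38.5, 99.2]
tcp_rot: [-180.0, -0.0, 90.0]
ft_force: [0.1, 0.7, -1.1]
finger_gap: 17.4
grip_force: 0.0
```

```bash
cat > look.py <<'E'
from h import *
import sys
s=r.sense();print({k:np.round(s[k],1).tolist() for k in("time","tool_pos","tcp_rot","joint_pos","finger_gap","ft_force","grip_force")}, s["wrist_torque"].round(2))
out=[]
for n,(u,v) in(("scene",(372,225)),("side",(281,230))):
    I=r.snapshot(n);p=np.array(I["pixels"]);out.append(cv2.resize(p[v-60:v+40,u-50:u+50],(390,390),interpolation=cv2.INTER_CUBIC))
    for b in blobs(red(p),5): print(n,b)
W=r.snapshot("wrist");p=np.array(W["pixels"])
out.append(cv2.resize(p[140:440,170:470],(390,390)));m=red(p);print("wrist",blobs(m,20))
g=p.astype(int);w=((g.min(2)>170)&(g.max(2)-g.min(2)<50)).astype(np.uint8)
for b in blobs(w,10):
    if b[0][4]<600 and abs(b[1][0]-318)<60: print("wdot",b,onz(W,*b[1],float(sys.argv[2]),True).round(1))
cv2.imwrite(f"pics/{sys.argv[1]}.png",cv2.resize(np.hstack(out),(795,265)))
E
python3 look.py g1 134
```

```text
{'time': 3.9, 'tool_pos': [532.8, 38.5, 99.2], 'tcp_rot': [-180.0, -0.0, 90.0], 'joint_pos': [-1.4, 3.3, 103.9, 0.0, 72.8, -1.4], 'finger_gap': 17.4, 'ft_force': [0.1, 0.7, -1.1], 'grip_force': 0.0} [-0.06  0.05  0.01]
scene ([355, 212, 9, 18, 99], [359.0, 221.9])
scene ([376, 213, 12, 22, 219], [381.5, 223.3])
side ([276, 209, 11, 35, 270], [281.2, 225.9])
wrist [([299, 248, 42, 159, 5623], [320.2, 322.2])]
```

View pics/g1.png

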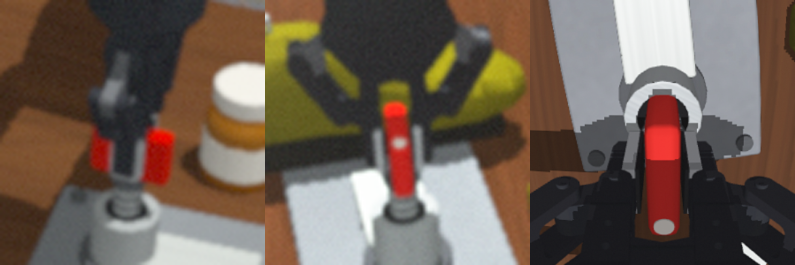

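The fingers straddle the bar at a 17.4 mm gap. In the wrist view the bar spans rows 248–407, which I'll use as the height cue. Now turning backward.

>>> step_arm([
  [0,0,0],
  [0,0,0],
  [0,0,0],
  [0,0,0],
  [0,0,0],
  [0,0,0],
  [0,0,0],
  [0,0,0],
], spin=[0.028,0.028,0.028,0.028,0.028,0.028,0.028,0])

```text
time: 5.08
tool_pos: [533.0, 38.4, 99.4]
tcp_rot: [180.0, 0.0, 125.3]
ft_force: [-0.8, 0.4, 0.4]
finger_gap: 17.6
grip_force: 0.0
```

```bash
cat > q.py <<'E'
from h import *
s=r.sense();print({k:np.round(s[k],1).tolist() for k in("time","tool_pos","tcp_rot","joint_pos","finger_gap","ft_force","grip_force")}, s["wrist_torque"].round(2))
for n in("scene","side","wrist"):
    print(n,[b for b in blobs(red(np.array(r.snapshot(n)["pixels"])),10)])
E
python3 q.py
```

```text
{'time': 5.1, 'tool_pos': [533.0, 38.4, 99.4], 'tcp_rot': [180.0, 0.0, 125.3], 'joint_pos': [-1.4, 3.3, 103.9, -0.0, 72.8, -36.7], 'finger_gap': 17.6, 'ft_force': [-0.8, 0.4, 0.4], 'grip_force': 0.0} [ 0.03 -0.01  0.04]
scene [([355, 211, 14, 22, 234], [361.3, 222.0]), ([380, 218, 8, 14, 88], [383.7, 224.6])]
side [([279, 213, 13, 30, 226], [285.4, 228.7])]
wrist [([294, 248, 56, 160, 5797], [321.5, 322.8])]
```

>>> step_arm([
  [0,0,0],
  [0,0,0],
  [0,0,0],
  [0,0,0],
  [0,0,0],
  [0,0,0],
  [0,0,0],
], spin=[0.03,0.03,0.03,0.02,0,-0.03,0])

```text
time: 6.1
tool_pos: [532.8, 38.6, 99.1]
tcp_rot: [180.0, -0.0, 139.6]
ft_force: [-0.3, 0.1, -0.5]
finger_gap: 17.5
grip_force: 0.0
```

```bash
python3 q.py
```

```text
{'time': 6.1, 'tool_pos': [532.8, 38.6, 99.1], 'tcp_rot': [180.0, -0.0, 139.6], 'joint_pos': [-1.4, 3.3, 103.9, 0.0, 72.8, -51.0], 'finger_gap': 17.5, 'ft_force': [-0.3, 0.1, -0.5], 'grip_force': 0.0} [ 0.03  0.03 -0.02]
scene [([356, 211, 15, 24, 260], [362.8, 223.3]), ([381, 218, 6, 11, 52], [383.5, 223.0])]
side [([272, 211, 4, 3, 12], [273.5, 212.0]), ([281, 215, 15, 25, 231], [288.3, 228.2]), ([268, 224, 3, 6, 15], [268.9, 226.6])]
wrist [([297, 248, 47, 161, 5668], [319.7, 323.3])]
```

>>> step_arm([
  [0,0,0],
  [0,0,0],
  [0,0,0],
  [0,0,0],
  [0,0,0],
  [0,0,0],
  [0,0,0],
], spin=[0.035,0.035,0.035,0.03,0,-0.03,0])

```text
time: 7.12
tool_pos: [533.0, 38.6, 99.2]
tcp_rot: [180.0, 0.0, 158.5]
ft_force: [-0.4, -0.8, -0.1]
finger_gap: 17.8
grip_force: 0.0
```

```bash
python3 q.py
```

```text
{'time': 7.1, 'tool_pos': [533.0, 38.6, 99.2], 'tcp_rot': [180.0, 0.0, 158.5], 'joint_pos': [-1.4, 3.3, 103.9, 0.0, 72.8, -69.9], 'finger_gap': 17.8, 'ft_force': [-0.4, -0.8, -0.1], 'grip_force': 0.0} [-0.02  0.01  0.02]
scene [([357, 210, 17, 26, 281], [365.2, 223.7])]
side [([285, 216, 13, 22, 208], [290.8, 226.9]), ([265, 223, 8, 10, 64], [268.8, 227.5])]
wrist [([297, 248, 46, 161, 5721], [318.6, 323.2])]
```

>>> step_arm([
  [0,0,0],
  [0,0,0],
  [0,0,0],
  [0,0,0],
  [0,0,0],
  [0,0,0],
  [0,0,0],
], spin=[0.035,0.035,0.035,0.03,0,-0.03,0])

```text
time: 8.15
tool_pos: [533.1, 38.7, 99.3]
tcp_rot: [180.0, 0.0, 177.4]
ft_force: [0.2, -0.7, 0.0]
finger_gap: 17.5
grip_force: 0.0
```

```bash
python3 q.py
```

```text
{'time': 8.2, 'tool_pos': [533.1, 38.7, 99.3], 'tcp_rot': [180.0, 0.0, 177.4], 'joint_pos': [-1.4, 3.3, 103.9, 0.0, 72.8, -88.8], 'finger_gap': 17.5, 'ft_force': [0.2, -0.7, 0.0], 'grip_force': 0.0} [-0.04 -0.   -0.04]
scene [([361, 205, 16, 32, 286], [369.1, 222.2])]
side [([287, 215, 11, 20, 169], [292.4, 225.1]), ([264, 216, 11, 19, 166], [269.1, 225.2])]
wrist [([296, 248, 46, 161, 5765], [317.6, 323.0])]
```

>>> step_arm([
  [0,0,0],
  [0,0,0],
  [0,0,0],
  [0,0,0],
  [0,0,0],
  [0,0,0],
], spin=[0.035,0.035,0.035,0,-0.03,0])

```text
time: 9.05
tool_pos: [533.1, 38.7, 99.4]
tcp_rot: [180.0, 0.0, -169.1]
ft_force: [0.7, 0.6, -0.3]
finger_gap: 17.6
grip_force: 0.0
```

```bash
python3 q.py
```

```text
{'time': 9.0, 'tool_pos': [533.1, 38.7, 99.4], 'tcp_rot': [180.0, 0.0, -169.1], 'joint_pos': [-1.4, 3.3, 103.9, 0.0, 72.8, -102.3], 'finger_gap': 17.6, 'ft_force': [0.7, 0.6, -0.3], 'grip_force': 0.0} [-0.    0.01 -0.03]
scene [([364, 204, 15, 34, 295], [371.3, 220.5])]
side [([290, 213, 8, 21, 116], [293.6, 224.5]), ([264, 216, 13, 22, 210], [270.5, 226.5])]
wrist [([296, 247, 42, 160, 5665], [316.5, 321.6])]
```

>>> step_arm([
  [0,0,0],
  [0,0,0],
  [0,0,0],
  [0,0,0],
  [0,0,0],
  [0,0,0],
], spin=[0.035,0.035,0.035,0,-0.03,0])

```text
time: 9.95
tool_pos: [533.1, 38.7, 99.4]
tcp_rot: [180.0, 0.0, -155.6]
ft_force: [0.8, -0.1, 0.2]
finger_gap: 17.4
grip_force: 0.0
```

```bash
python3 q.py
```

```text
{'time': 10.0, 'tool_pos': [533.1, 38.7, 99.4], 'tcp_rot': [180.0, 0.0, -155.6], 'joint_pos': [-1.4, 3.3, 103.9, 0.0, 72.8, -115.8], 'finger_gap': 17.4, 'ft_force': [0.8, -0.1, 0.2], 'grip_force': 0.0} [ 0.03 -0.05 -0.01]
scene [([367, 206, 11, 35, 270], [371.8, 223.7])]
side [([265, 219, 17, 23, 238], [272.4, 230.6]), ([291, 220, 6, 15, 81], [293.5, 226.9])]
wrist [([298, 241, 40, 155, 5178], [316.7, 312.8])]
```

The bar has dropped in all three views. I'll loosen more so it settles fully, then look.

>>> step_arm([
  [0,0,0],
  [0,0,0],
  [0,0,0],
  [0,0,0],
], spin=[0,0,0,0], gripper=-0.3)

```text
time: 10.6
tool_pos: [532.9, 38.4, 99.3]
tcp_rot: [-180.0, 0.0, -155.5]
ft_force: [-0.0, -0.1, 0.4]
finger_gap: 30.1
grip_force: 0.0
```

```bash
python3 q.py; python3 look.py g2 128
```

```text
{'time': 10.6, 'tool_pos': [532.9, 38.4, 99.3], 'tcp_rot': [-180.0, 0.0, -155.5], 'joint_pos': [-1.4, 3.3, 103.9, 0.0, 72.8, -115.9], 'finger_gap': 30.1, 'ft_force': [-0.0, -0.1, 0.4], 'grip_force': 0.0} [-0.01 -0.01  0.02]
scene [([366, 206, 11, 35, 307], [370.9, 223.0])]
side [([265, 219, 16, 23, 264], [273.0, 230.2]), ([292, 222, 5, 12, 51], [294.2, 227.4])]
wrist [([298, 242, 40, 154, 5161], [317.2, 313.5])]
{'time': 10.8, 'tool_pos': [532.9, 38.4, 99.3], 'tcp_rot': [-180.0, 0.0, -155.5], 'joint_pos': [-1.4, 3.3, 103.9, -0.0, 72.8, -115.9], 'finger_gap': 30.0, 'ft_force': [0.4, -0.5, -0.0], 'grip_force': 0.0} [-0.01 -0.02 -0.02]
scene ([365, 206, 12, 35, 304], [370.8, 223.3])
side ([265, 219, 16, 23, 267], [273.1, 230.2])
side ([292, 222, 5, 12, 52], [294.1, 227.4])
wrist [([298, 242, 40, 154, 5157], [317.2, 313.5])]
wdot ([307, 383, 21, 12, 144], [318.3, 389.5]) [553.7  48.2 128. ]
```

View pics/g2.png

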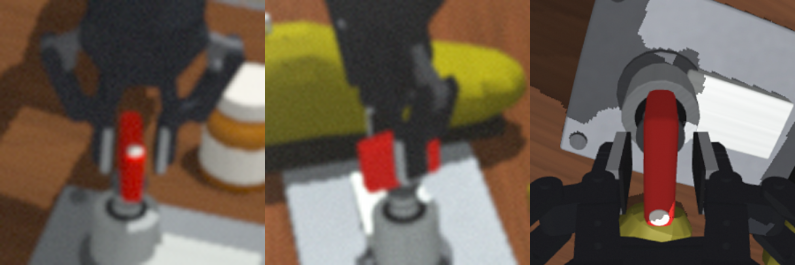

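Scene shows the bar edge-on and the disc close to the boss top, so it has dropped. The dot is at about +24.5°. Lowering to the new grip height and gripping firmly.

>>> step_arm([
  [0,0,-0.03],
  [0,0,0],
  [0,0,0],
], spin=[0,0,0])

```text
time: 11.28
tool_pos: [532.8, 38.5, 93.1]
tcp_rot: [180.0, -0.0, -155.5]
ft_force: [-0.7, 0.1, 0.2]
finger_gap: 29.8
grip_force: 0.0
```

>>> step_arm([
  [0,0,0],
  [0,0,0],
  [0,0,0],
  [0,0,0],
  [0,0,0],
  [0,0,0],
], spin=[0,0,0,0,0,0], gripper=-1, squeeze=40)

```text
time: 12.02
tool_pos: [533.4, 37.8, 93.6]
tcp_rot: [-179.9, 0.0, -155.5]
ft_force: [2.1, -5.2, -0.2]
finger_gap: 13.2
grip_force: 42.6
```

```bash
python3 q.py
```

```text
{'time': 12.0, 'tool_pos': [533.4, 37.8, 93.6], 'tcp_rot': [-179.9, 0.0, -155.5], 'joint_pos': [-1.4, 3.7, 104.1, -0.1, 72.1, -115.9], 'finger_gap': 13.2, 'ft_force': [2.1, -5.2, -0.2], 'grip_force': 42.6} [-0.57 -0.22  0.05]
scene [([368, 206, 9, 35, 243], [371.8, 223.4])]
side [([265, 220, 15, 22, 224], [272.1, 230.4]), ([290, 223, 7, 12, 70], [293.2, 228.2])]
wrist [([298, 246, 42, 159, 5511], [318.9, 319.6])]
```

>>> step_arm([
  [0.002,-0.004,0],
  [0,0,-0.001],
  [0,0,-0.001],
  [0,0,-0.001],
  [0,0,-0.001],
  [0,0,-0.001],
  [0,0,0],
], spin=[0,-0.05,-0.05,-0.05,-0.05,-0.05,0])

```text
time: 13.05
tool_pos: [533.5, 37.8, 92.5]
tcp_rot: [180.0, 0.0, 159.6]
ft_force: [1.3, -1.1, 0.7]
finger_gap: 13.4
grip_force: 42.7
```

```bash
python3 q.py
```

```text
{'time': 13.0, 'tool_pos': [533.5, 37.8, 92.5], 'tcp_rot': [180.0, 0.0, 159.6], 'joint_pos': [-1.5, 3.8, 104.1, 0.0, 72.0, -71.0], 'finger_gap': 13.4, 'ft_force': [1.3, -1.1, 0.7], 'grip_force': 42.7} [-0.09 -0.21 -0.01]
scene [([358, 213, 15, 27, 231], [364.6, 227.6])]
side [([286, 219, 12, 22, 190], [291.3, 230.3]), ([265, 225, 9, 12, 82], [269.4, 230.4])]
wrist [([298, 246, 42, 160, 5565], [318.9, 320.2])]
```

Going smoothly: forces around 1 N and torque about zero. I'll finish the first half turn, 135° more.

>>> step_arm([
  [0,0,-0.001],
  [0,0,-0.001],
  [0,0,-0.001],
  [0,0,-0.001],
  [0,0,-0.001],
  [0,0,-0.001],
  [0,0,-0.001],
  [0,0,-0.001],
], spin=[-0.05,-0.05,-0.05,-0.05,-0.05,-0.05,-0.05,-0.05])

```text
time: 14.2
tool_pos: [533.5, 37.6, 90.9]
tcp_rot: [180.0, 0.0, 87.4]
ft_force: [0.7, -1.6, 2.0]
finger_gap: 13.5
grip_force: 42.8
```

>>> step_arm([
  [0,0,-0.001],
  [0,0,-0.001],
  [0,0,-0.001],
  [0,0,-0.001],
  [0,0,-0.001],
  [0,0,-0.001],
  [0,0,-0.001],
  [0,0,0],
], spin=[-0.05,-0.05,-0.05,-0.05,-0.05,-0.05,-0.05,0])

```text
time: 15.2
tool_pos: [533.4, 37.6, 89.4]
tcp_rot: [180.0, -0.0, 24.7]
ft_force: [0.5, -1.3, 1.8]
finger_gap: 13.5
grip_force: 42.8
```

```bash
python3 q.py
```

```text
{'time': 15.2, 'tool_pos': [533.4, 37.6, 89.4], 'tcp_rot': [180.0, -0.0, 24.7], 'joint_pos': [-1.5, 4.0, 104.2, -0.0, 71.7, 63.9], 'finger_gap': 13.5, 'ft_force': [0.5, -1.3, 1.8], 'grip_force': 42.8} [-0.43 -0.17 -0.09]
scene [([367, 211, 10, 32, 245], [371.7, 227.2])]
side [([266, 222, 14, 23, 198], [272.8, 233.5]), ([290, 225, 7, 11, 60], [293.3, 230.1])]
wrist [([298, 246, 42, 160, 5578], [319.1, 320.6])]
```

Half a turn is done and the screw is tracking the thread. Now opening fully, turning the tool back 180° and regripping.

>>> step_arm([
  [0,0,0],
  [0,0,0],
  [0,0,0],
  [0,0,0],
  [0,0,0],
  [0,0,0],
], spin=[0,0,0,0,0,0], gripper=1)

```text
time: 16.1
tool_pos: [533.3, 37.7, 89.3]
tcp_rot: [-180.0, -0.0, 24.5]
ft_force: [-0.3, -0.7, 1.3]
finger_gap: 85.3
grip_force: 0.0
```

```bash
python3 q.py
```

```text
{'time': 16.1, 'tool_pos': [533.3, 37.7, 89.3], 'tcp_rot': [-180.0, -0.0, 24.5], 'joint_pos': [-1.5, 4.1, 104.2, 0.0, 71.7, 64.0], 'finger_gap': 85.3, 'ft_force': [-0.3, -0.7, 1.3], 'grip_force': 0.0} [-0.02  0.    0.  ]
scene [([365, 209, 12, 34, 310], [370.9, 226.1])]
side [([288, 216, 3, 6, 11], [289.5, 218.0]), ([266, 219, 22, 25, 387], [277.2, 231.8])]
wrist [([298, 246, 42, 160, 5632], [319.1, 321.0])]
```

>>> step_arm([
  [0,0,0],
  [0,0,0],
  [0,0,0],
  [0,0,0],
  [0,0,0],
  [0,0,0],
  [0,0,0],
  [0,0,0],
], spin=[0.05,0.05,0.05,0.05,0.05,0.05,0.05,0.05])

```text
time: 17.25
tool_pos: [533.3, 37.6, 89.3]
tcp_rot: [180.0, 0.0, 96.8]
ft_force: [-0.2, -0.4, -0.0]
finger_gap: 86.0
grip_force: 0.0
```

>>> step_arm([
  [0,0,0],
  [0,0,0],
  [0,0,0],
  [0,0,0],
  [0,0,0],
  [0,0,0],
  [0,0,0],
  [0,0,0],
], spin=[0.05,0.05,0.05,0.05,0.05,0.05,0.05,0.05])

```text
time: 18.25
tool_pos: [533.3, 37.7, 89.3]
tcp_rot: [180.0, 0.0, 168.8]
ft_force: [0.6, 0.1, -0.1]
finger_gap: 85.6
grip_force: 0.0
```

>>> step_arm([
  [0,0,0],
  [0,0,0],
  [0,0,0],
  [0,0,0],
  [0,0,0],
  [0,0,0],
], spin=[0.05,0.05,0.05,0.05,0,0])

```text
time: 19.0
tool_pos: [533.3, 37.6, 89.3]
tcp_rot: [-180.0, -0.0, -155.7]
ft_force: [0.2, 0.7, -0.4]
finger_gap: 85.8
grip_force: 0.0
```

```bash
python3 q.py
```

```text
{'time': 19.0, 'tool_pos': [533.3, 37.6, 89.3], 'tcp_rot': [-180.0, -0.0, -155.7], 'joint_pos': [-1.5, 4.1, 104.2, -0.0, 71.7, -115.8], 'finger_gap': 85.8, 'ft_force': [0.2, 0.7, -0.4], 'grip_force': 0.0} [-0.01  0.01  0.01]
scene [([365, 209, 13, 34, 315], [370.9, 226.0])]
side [([288, 216, 3, 6, 12], [289.3, 218.3]), ([266, 219, 22, 25, 387], [277.2, 231.8])]
wrist [([298, 247, 42, 159, 5367], [319.1, 327.6])]
```

>>> step_arm([
  [0,0,0],
  [0,0,0],
  [0,0,0],
  [0,0,0],
  [0,0,0],
  [0,0,0],
  [0,0,0],
  [0,0,0],
], spin=[0,0,0,0,0,0,0,0], gripper=-1, squeeze=40)

```text
time: 20.15
tool_pos: [533.3, 37.7, 89.3]
tcp_rot: [-180.0, 0.0, -155.5]
ft_force: [0.6, 0.5, 0.8]
finger_gap: 13.6
grip_force: 43.0
```

>>> step_arm([
  [0,0,0],
  [0,0,-0.001],
  [0,0,-0.001],
  [0,0,-0.001],
  [0,0,-0.001],
  [0,0,-0.001],
  [0,0,0],
], spin=[0,-0.05,-0.05,-0.05,-0.05,-0.05,0])

```text
time: 21.02
tool_pos: [533.3, 37.7, 88.3]
tcp_rot: [180.0, 0.0, 159.6]
ft_force: [-0.4, 1.0, -0.2]
finger_gap: 13.3
grip_force: 43.0
```

```bash
python3 q.py
```

```text
{'time': 21.0, 'tool_pos': [533.3, 37.7, 88.3], 'tcp_rot': [180.0, 0.0, 159.6], 'joint_pos': [-1.5, 4.1, 104.3, 0.0, 71.6, -71.0], 'finger_gap': 13.3, 'ft_force': [-0.4, 1.0, -0.2], 'grip_force': 43.0} [ 0.09  0.05 -0.06]
scene [([358, 216, 15, 26, 250], [364.5, 228.8])]
side [([286, 221, 12, 22, 215], [291.3, 231.1]), ([265, 226, 9, 13, 76], [269.8, 232.2])]
wrist [([299, 247, 42, 159, 5360], [319.1, 327.6])]
```

>>> step_arm([
  [0,0,-0.001],
  [0,0,-0.001],
  [0,0,-0.001],
  [0,0,-0.001],
  [0,0,-0.001],
  [0,0,-0.001],
  [0,0,-0.001],
  [0,0,-0.001],
], spin=[-0.05,-0.05,-0.05,-0.05,-0.05,-0.05,-0.05,-0.05])

```text
time: 22.18
tool_pos: [533.4, 37.8, 86.7]
tcp_rot: [180.0, -0.0, 87.4]
ft_force: [1.0, -0.1, 0.1]
finger_gap: 13.7
grip_force: 43.0
```

>>> step_arm([
  [0,0,-0.001],
  [0,0,-0.001],
  [0,0,-0.001],
  [0,0,-0.001],
  [0,0,-0.001],
  [0,0,-0.001],
  [0,0,-0.001],
  [0,0,-0.001],
], spin=[-0.05,-0.05,-0.05,-0.05,-0.05,-0.05,-0.05,-0.03])

```text
time: 23.18
tool_pos: [533.5, 37.7, 85.2]
tcp_rot: [180.0, -0.0, 19.0]
ft_force: [0.8, 0.0, 1.3]
finger_gap: 13.6
grip_force: 43.0
```

>>> step_arm([
  [0,0,0],
  [0,0,0],
  [0,0,0],
  [0,0,0],
  [0,0,0],
  [0,0,0],
], spin=[0,0,0,0,0,0], squeeze=60)

```text
time: 23.92
tool_pos: [533.5, 37.7, 85.2]
tcp_rot: [180.0, -0.0, 19.1]
ft_force: [2.1, 1.6, -0.3]
finger_gap: 13.0
grip_force: 61.0
```

```bash
python3 q.py; python3 look.py g3 120
```

```text
{'time': 23.9, 'tool_pos': [533.5, 37.7, 85.2], 'tcp_rot': [180.0, -0.0, 19.1], 'joint_pos': [-1.5, 4.3, 104.4, 0.0, 71.2, 69.4], 'finger_gap': 13.0, 'ft_force': [2.1, 1.6, -0.3], 'grip_force': 61.0} [ 0.11 -0.35  0.  ]
scene [([368, 210, 9, 14, 108], [371.7, 216.4]), ([367, 226, 9, 19, 133], [370.6, 235.3])]
side [([266, 224, 13, 22, 214], [272.2, 234.1]), ([291, 227, 6, 12, 67], [293.5, 232.4])]
wrist [([299, 247, 41, 159, 5331], [319.1, 327.6])]
{'time': 24.1, 'tool_pos': [533.5, 37.7, 85.2], 'tcp_rot': [180.0, -0.0, 19.1], 'joint_pos': [-1.5, 4.3, 104.4, 0.0, 71.2, 69.4], 'finger_gap': 13.1, 'ft_force': [2.8, 1.5, 1.4], 'grip_force': 61.0} [ 0.21 -0.39 -0.02]
scene ([368, 210, 9, 14, 107], [371.6, 216.3])
scene ([366, 226, 10, 19, 134], [370.6, 235.3])
side ([265, 224, 14, 22, 216], [272.2, 234.0])
side ([291, 227, 6, 12, 67], [293.5, 232.4])
wrist [([299, 247, 41, 159, 5334], [319.1, 327.6])]
wdot ([258, 127, 7, 7, 22], [261.2, 129.8]) [599.4  79.  120. ]
wdot ([274, 240, 42, 34, 565], [292.3, 256.6]) [565.1  58.2 120. ]
wdot ([306, 294, 21, 15, 125], [313.2, 299.4]) [552.9  47.2 120. ]
```

View pics/g3.png

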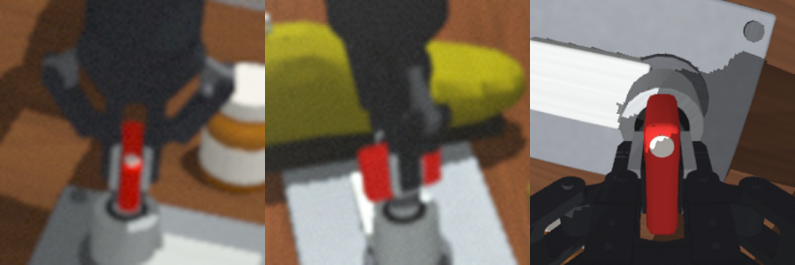

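The final view shows the handle firmly gripped at 61 N. The dot is back on the same side after a full turn, the disc is just above the boss mouth, and the grip point is at about 104 mm.

```bash
python3 -c "
from bench import r
print(r.hand_in())"
```

```text
the job is handed in; nothing more can be done
None
```

I turned the clamp screw backward until it dropped into the thread, then forward about one full turn (365°) without any jam; the job is handed in at 24 s with the handle held at 61 N, and nothing else was touched.

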